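# Reset the length stop of a mounting-rail cutter

## Task

Set the rail cutter's length stop to the red preset stop: press the yellow brake pad in the middle of the slide down with the fingertips and, keeping it down, gently push the slide along the gauge until it sits flush against the red stop. Then let the pad come up so that the brake holds the slide there, and move clear. Do not drag the slide against its brake, do not grip or force it, and leave the loose parts on the bench where they are.

Things in the scene. Friction and masses are not known exactly. Their poses are not given: they have to be found in the camera images.
- gauge: green bench cutter with its length gauge, fixed. Origin on the bench under the gauge's middle. The gauge is a level 40 x 40 mm aluminium profile along this body's y axis, from y -272 to +250 mm, top at 70 mm; a rail feed bed at 34 mm height runs along it, x -26 to -87 mm. The cutter head (165 mm high) stands at y -270 to -430 mm, its lever leaning back to x +325 mm, up to 225 mm high.
- slide (a joint): where the grey stop slide stands along the gauge, in m: 0 at the gauge's origin, growing along the gauge's y axis. The slide is captive on the profile. With the brake off it runs with about 1 N of friction; with the brake on it is held by some 30 N.
- brake (a joint): how far the yellow pad is pressed down, in m: about 0 when up (brake on), 0.008 at its hard bottom. It takes about 5 N at 3 mm and 6 to 7 N near the bottom, and springs back by itself. The brake eases as the pad sinks, is fully off from 3 mm down and bites again when the pad comes up.
- pad_top (a point): middle of the flat top of the yellow brake pad, 98.5 mm above the bench when up; sinks and travels with it. The pad is 62 mm across the gauge and 47 mm along it. At either end along the gauge stands a grey shoulder of the slide, 14 mm thick, its top 6 mm above the released pad; the shoulders are 50 mm apart. Across the gauge the pad is open.
- slide_mid (a point): middle of the slide at the height of the profile's top (70 mm). The slide is 78 mm long along the gauge (39 mm either way of this point) and 64 mm wide; a thin steel flag on its cutter end reaches 83 mm to the gauge's -x side.
- red_stop_mid (a point): middle of the red preset stop, at the height of the profile's top. The red stop is clamped fast on the profile, on either side of the slide from run to run; 25 mm long along the gauge (12.5 mm either way of this point), 60 mm wide, its top 94.5 mm above the bench. The slide sits flush when this point and slide_mid are 51.5 mm apart.
- black_stop_mid (a point): middle of the black preset stop of the same shape, clamped on the other side of the slide; not used now.
- breaker: loose white three-pole miniature breaker, 80 x 54 x 75 mm, standing behind the gauge. Origin under its middle. Leave it alone.
- contactor: loose black contactor with orange terminals, 76 x 45 x 87 mm, standing behind the gauge. Origin under its middle. Leave it alone.
- offcut: loose 100 mm offcut of 35 mm mounting rail, 8 mm high, lying in front of the gauge. Origin under its middle. Leave it alone.
- duct_piece: loose 120 mm piece of blue slotted wiring duct, 35 mm wide, 40 mm high, lying behind the gauge. Origin under its middle. Leave it alone.
- driver: loose 200 mm screwdriver with a yellow handle, lying in front of the gauge. Origin under its middle. Leave it alone.
- terminals: loose block of four terminals, 45 x 40 x 36 mm, standing in front of the gauge. Origin under its middle. Leave it alone.
- ferrules: loose clear jar with a red cap, 44 mm across, 55 mm high, standing beyond the end of the gauge that is away from the cutter. Origin under its middle. Leave it alone.

How it is judged:
By the outcome, as a careful person would: the job done as asked, in the order asked, and still so for the second after the job is handed in, with the robot touching nothing.
It also fails if it takes over 35 s, if anything falls off the work surface, if the arm or the gripper's body presses on something with over 40 N, if the wrist force passes 120 N, or if a joint passes its speed limit or range.

## Robot

A 6-joint arm with a two-finger parallel gripper is mounted at the origin on the work surface. World frame = base frame: x ahead of the robot, y to its left, z up, the work surface at z = 0. Lengths are in m, angles in rad, forces in N, time in s.
With the tool pointing down it reaches from about 0.35 to 0.85 m from the base axis. Payload 8.1 kg.
Tool frame: the origin (TCP) lies at the centre of the arm's flange, where the gripper is bolted on; the fingertips stand 186 mm ahead of it and the grasp point (between the pads) lies 167 mm ahead of it; z points along the fingers, y is the direction in which the jaws open and shut (so a half turn about z gives the same grasp; the last joint's range is limited). The gripper opens to 93 mm and grips with 3 to 60 N. Pads are 15 mm wide; open, the fingers measure 128 mm over their backs; the gripper's body (75 mm by 188 mm) begins 65 mm behind the grasp point.
Start: joints at [-1.429, 0.13, 1.488, -0, 1.523, -0.085], TCP at [0.135, -0.585, 0.405] pointing down, gripper open.
Joint ranges: [-2.96, 2.96], [-0.89, 2.26], [0.02, 2.5], [-1.34, 4.48], [0, 2.73], [-2.66, 2.66]. Speed limits (rad/s): [2.39, 2.39, 2.79, 3.14, 3.14, 3.14].

## Interface

Orientations are given as a rotation vector (axis times angle).
In Python, from plant import robot, viewer, order gives the robot as it stands.
- The arm moves only by the tool apply_moves, never from a script. Its argument "deltas" is a list of rows, each a list of 3 entries, a list of its own where there are three numbers: the finger opening in mm, from 0 to 93, then the shift along the tool's x, y, z in mm, then the turn about the tool's z in rad. In form: [[grip, [dx, dy, dz], yaw], ...]. A call has 1 to 5 rows; each row shifts and turns the commanded pose from where the row before left it, along the tool's axes as they then stand; what a row does not reach is not made up. A row lasts 1/8 s, in which the tool goes at most 62.5 mm and 10.7 degrees, less where a joint would pass 70% of its speed; a pose out of reach is approached as far as the arm can. A call is refused whole if a number of a shift passes 62.5 or a number of a turn 0.188, either way. A call with a gripper value outside its range is refused whole. The fingers move at their own pace and stop on an object; "grip_force" is the grip in N (left out, the last holds). Time passes only in rows, so rows that do not move let the fingers close. It gives the time, the measured TCP pose, the force and the opening at its end, in the units of the state.
- robot.read_state(): the state, without advancing time (a new reading comes with each control period).
- viewer.read_camera(name): name is "scene" or "top"; returns the picture (420x560x3 uint8, blue, green, red); there is no depth.
- viewer.get_calibration(name): a dict with "fx", "fy", "cx", "cy" (pixels), "distortion" ([k1, k2, p1, p2, k3] as OpenCV has them; the pictures are not rectified), "R" (3x3) and "t" (3): a world point X has camera coordinates R X + t. Camera axes: x right, y down, z forward; pixel columns grow to the right and rows downward; lengths in m; the calibration is good to about 2 mm. A picture is of the moment at which its call begins. get_calibration takes no time and is no camera call.
- order.close_job(): hands the job in, once; it reports no verdict.
The state is a dict: "t": time; "q": joint angles; "dq": joint speeds; "joint_torque": joint torques, N m; "tool_pos": TCP position; "orientation": TCP orientation; "force": force on the tool from outside, world axes, zero at the start; "wrist_torque": the same for the moment, N m; "opening": finger opening in m.
Only numpy, scipy, OpenCV 4.12 (cv2) and the standard library are available. Lean on these libraries where they do the work, as an engineer would, in place of code of your own. Each camera call takes 0.05 s, during which the arm holds its last target. There are 200 camera calls.

## Working session

There is one attempt and no reset: what is moved stays moved. The work goes in short steps, Python scripts to look and compute and a tool call to move; the robot and the scene stay as the last step left them, time stands still between calls to the robot, and variables do not carry over. Pictures are saved under pics/ and viewed, about 8 in all and at most 12, crops included, and the job is handed in when it is done.

Besides the shell and the picture viewer there is one more tool, called after ">>>" in YAML: its name, and indented under it one key for each argument. apply_moves: Moves the arm, as the interface text tells. Its arguments: {"type":"object","properties":{"deltas":{"type":"array"},"grip_force":{"type":"number"}},"required":["deltas"]}

```bash
ls; mkdir -p pics
python3 - <<'E'
from plant import robot, viewer
import cv2
for n in("scene","top"):
    im=viewer.read_camera(n); cv2.imwrite(f"pics/{n}0.png",im)
    c=viewer.get_calibration(n); print(n,c)
s=robot.read_state(); print({k:s[k] for k in("t","tool_pos","orientation","force","opening")})
E
```

```text
pics
scene {'fx': 436.88221464752723, 'fy': 436.88221464752723, 'cx': 270.78236531163805, 'cy': 210.34535155689832, 'distortion': array([-0.07607308,  0.        ,  0.        ,  0.        ,  0.        ]), 'R': array([[-0.24973266,  0.96827888, -0.0083431 ],
       [ 0.7857361 ,  0.19760181, -0.58615041],
       [-0.56590845, -0.15293638, -0.8101593 ]]), 't': array([-0.00369059, -0.4093794 ,  1.40144968])}
top {'fx': 431.87554319409253, 'fy': 431.87554319409253, 'cx': 278.5294595400885, 'cy': 213.24579945858034, 'distortion': array([0.02320728, 0.        , 0.        , 0.        , 0.        ]), 'R': array([[ 0.00768398, -0.99996351,  0.00373339],
       [-0.98431857, -0.00822163, -0.17620826],
       [ 0.17623253, -0.00232086, -0.98434583]]), 't': array([0.13011601, 0.58450627, 0.78072114])}
{'t': 0.1, 'tool_pos': array([ 0.13490308, -0.58442477,  0.4037813 ]), 'orientation': array([-3.11973617e+00, -3.55269887e-01,  8.26411974e-05]), 'force': array([ 0.1855339 ,  0.50635212, -0.04943467]), 'opening': 0.09314930348701857}
```

View pics/scene0.png

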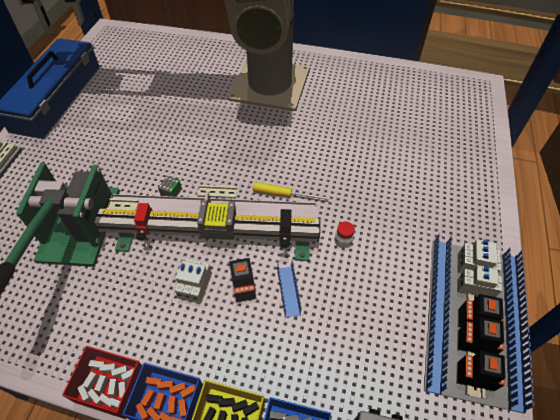

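View pics/top0.png

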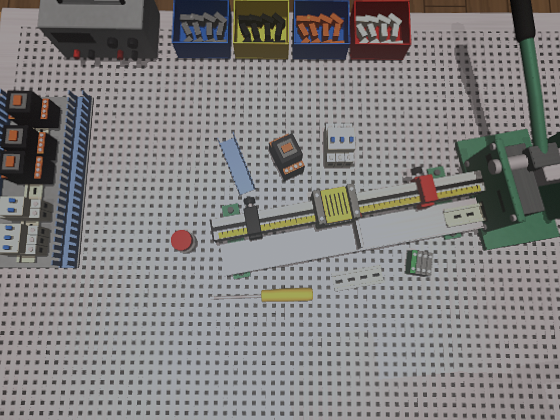

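The top view shows the yellow pad at about (337,204), the red stop at (428,190) on the cutter side and the black stop at (252,220). The scene view agrees: red (142,217), pad (216,214), black (286,227).

```bash
cat > h.py <<'E'
import cv2, numpy as np
from plant import robot, viewer
def ray(n,uv,z):
    c=viewer.get_calibration(n); K=np.array([[c["fx"],0,c["cx"]],[0,c["fy"],c["cy"]],[0,0,1]])
    p=cv2.undistortPoints(np.array(uv,float).reshape(-1,1,2),K,np.array(c["distortion"])).reshape(-1,2)
    R,t=np.array(c["R"]),np.array(c["t"]); o=-R.T@t; d=np.c_[p,np.ones(len(p))]@R
    return o+d*((z-o[2])/d[:,2])[:,None]
def blob(im,lo,hi,roi,k=7):
    x0,y0,x1,y1=roi; h=cv2.cvtColor(im[y0:y1,x0:x1],cv2.COLOR_BGR2HSV)
    m=cv2.inRange(h,np.array(lo),np.array(hi))
    m=cv2.morphologyEx(m,cv2.MORPH_CLOSE,np.ones((k,k),np.uint8))
    m=cv2.morphologyEx(m,cv2.MORPH_OPEN,np.ones((k,k),np.uint8))
    cs=cv2.findContours(m,cv2.RETR_EXTERNAL,cv2.CHAIN_APPROX_NONE)[0]
    r=cv2.minAreaRect(max(cs,key=cv2.contourArea)); b=cv2.boxPoints(r); 
    return np.array(r[0])+[x0,y0], b+[x0,y0]
Y=([20,90,70],[35,255,255]); RD=([0,140,60],[8,255,255])
E
python3 - <<'E'
from h import *
np.set_printoptions(precision=4,suppress=True)
for n,ry,rr in(("top",(300,175,375,235),(405,165,450,215)),("scene",(190,190,245,240),(125,195,160,245))):
    im=viewer.read_camera(n)
    for lab,c,r,z in(("pad",Y,ry,.0985),("red",RD,rr,.0945)):
        m,b=blob(im,*c,r,5); P=ray(n,b,z)
        print(n,lab,m,ray(n,m,z)[0],"box",b.round(1).tolist(),"sides",np.linalg.norm(P-np.roll(P,1,0),axis=1))
im=viewer.read_camera("top")
cv2.imwrite("pics/top_crop.png",cv2.resize(im[160:260,200:500],None,fx=2.6,fy=2.6,interpolation=cv2.INTER_CUBIC))
# gauge ends on the profile's top, by eye from the first view
print(ray("top",[[215,231],[482,181]],.07))
from scipy.spatial.transform import Rotation as Ro
print(Ro.from_rotvec(robot.read_state()["orientation"]).as_matrix())
E
```

```text
top pad [335.7927 204.3659] [0.5924 0.0306 0.0985] box [[319.7, 190.6], [344.8, 185.2], [351.9, 218.2], [326.8, 223.6]] sides [0.0623 0.0475 0.0625 0.0468]
top red [428.6731 189.8654] [ 0.6218 -0.1413  0.0945] box [[419.3, 176.3], [432.2, 173.8], [438.1, 203.4], [425.2, 206.0]] sides [0.0564 0.0246 0.0565 0.0243]
scene pad [215.6931 214.1828] [0.5976 0.0312 0.0985] box [[203.7, 225.0], [205.6, 201.6], [227.7, 203.4], [225.8, 226.8]] sides [0.0494 0.0647 0.0514 0.0642]
scene red [142. 217.] [ 0.6433 -0.13    0.0945] box [[135.0, 203.0], [149.0, 203.0], [149.0, 231.0], [135.0, 231.0]] sides [0.0787 0.0329 0.0783 0.0314]
[[ 0.5455  0.2533  0.07  ]
 [ 0.6457 -0.2519  0.07  ]]
[[ 0.9744  0.2248 -0.0001]
 [ 0.2248 -0.9744  0.0009]
 [ 0.0001 -0.0009 -1.    ]]
```

View pics/top_crop.png

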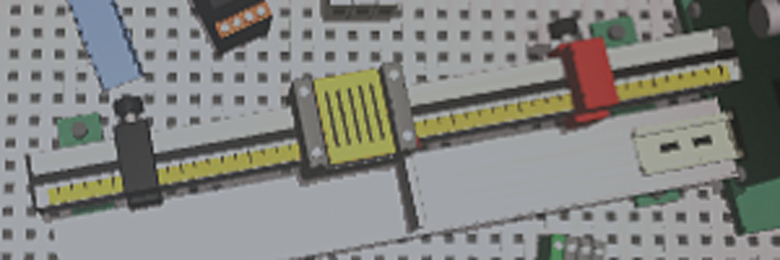

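>>> apply_moves:
  deltas:
    - [0,[0,0,0],0.031]
    - [0,[40,-37,0],0]
    - [0,[40,-37,0],0]
    - [0,[40,-37,0],0]
    - [0,[40,-37,0],0]
  grip_force: 10

```text
t: 0.88
tool_pos: [0.2638, -0.4069, 0.4048]
orientation: [3.126, 0.304, 0.0]
force: [0.7, -0.7, 0.5]
opening: 0.0478
```

>>> apply_moves:
  deltas:
    - [0,[40,-37,0],0]
    - [0,[40,-37,0],0]
    - [0,[40,-37,0],0]
    - [0,[40,-37,0],0]
    - [0,[40,-37,0],0]

```text
t: 1.5
tool_pos: [0.424, -0.1864, 0.4051]
orientation: [3.126, 0.305, 0.001]
force: [0.7, -1.3, 1.0]
opening: 0.0013
```

>>> apply_moves:
  deltas:
    - [0,[40,-37,0],0]
    - [0,[40,-37,0],0]
    - [0,[40,-37,0],0]
    - [0,[40,-37,0],0]
    - [0,[0,0,0],0]

```text
t: 2.12
tool_pos: [0.5526, -0.0087, 0.4043]
orientation: [-3.125, -0.312, 0.0]
force: [-1.4, -0.0, -0.6]
opening: 0.0005
```

>>> apply_moves:
  deltas:
    - [0,[25,-15,0],0]
    - [0,[24,-16,0],0]
    - [0,[0,0,40],0]
    - [0,[0,0,40],0]
    - [0,[0,0,0],0]

```text
t: 2.75
tool_pos: [0.5916, 0.0276, 0.3208]
orientation: [-3.126, -0.305, 0.012]
force: [-0.8, -0.7, 0.4]
opening: 0.0007
```

Run:
```python
from h import *
a=viewer.read_camera("top")[130:280,240:440]; b=viewer.read_camera("scene")[150:260,120:320]
f=lambda i:cv2.resize(i,(780,int(i.shape[0]*780/i.shape[1])),interpolation=cv2.INTER_CUBIC)
cv2.imwrite("pics/c1.png",f(a)); 
cv2.imwrite("pics/c2.png",f(b))
s=robot.read_state(); print(s["tool_pos"],s["force"],s["t"])
```

```text
[0.59345271 0.02769407 0.32580997] [-0.01478964  0.80986442  0.1706639 ] 2.85
```

View pics/c2.png

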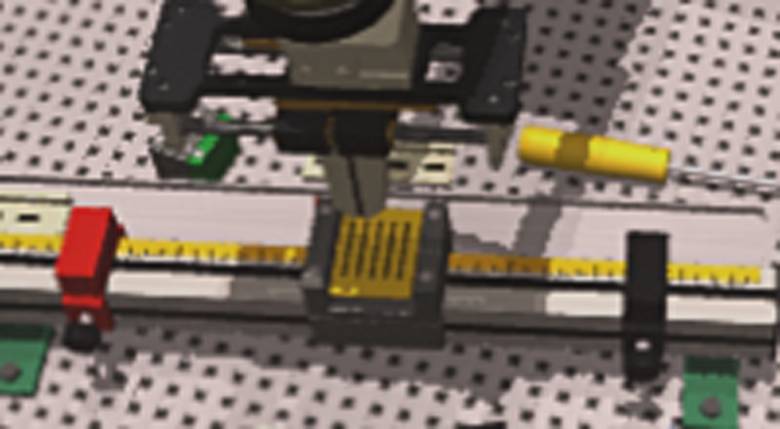

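View pics/c1.png

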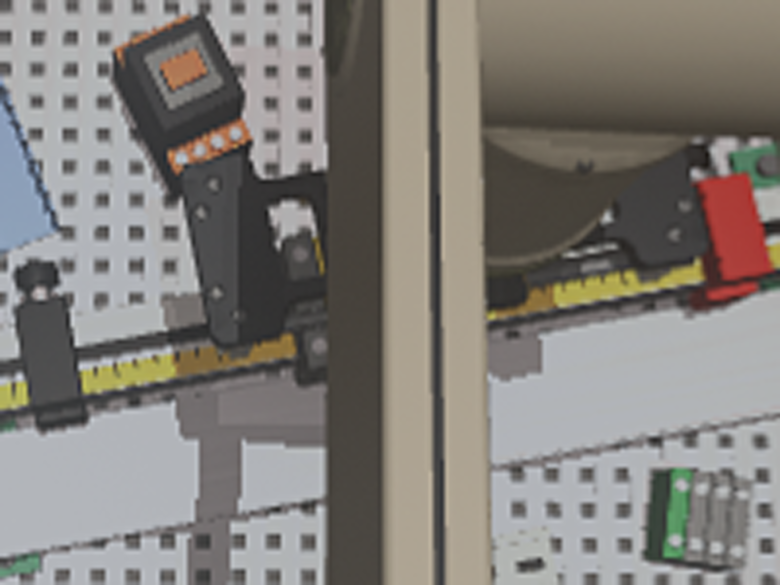

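The scene view shows closed fingertips at crop (355,213), above the pad and a bit towards the red stop. In the top view the arm hides the slide. I'll correct by a few mm and descend to just above the shoulders.

>>> apply_moves:
  deltas:
    - [0,[2,-3,15],0]
    - [0,[0,0,14],0]
    - [0,[0,0,0],0]
    - [0,[0,0,0],0]

```text
t: 3.35
tool_pos: [0.5949, 0.0316, 0.2958]
orientation: [3.127, 0.307, -0.0]
force: [-1.0, 0.1, -0.5]
opening: 0.0007
```

Run:
```python
from h import *
print(ray("scene",[[211,204.6]],.140))
im=viewer.read_camera("scene")
b=im[180:250,180:260]
cv2.imwrite("pics/c3.png",cv2.resize(b,None,fx=8,fy=8,interpolation=cv2.INTER_CUBIC))
s=robot.read_state(); print(s["tool_pos"],s["orientation"],s["force"],s["t"])
```

```text
[[0.60284129 0.02707816 0.14      ]]
[0.59499524 0.03163502 0.29612695] [3.12650871e+00 3.07098896e-01 7.34733337e-04] [ 0.40063195 -0.35913372  0.17795689] 3.4
```

View pics/c3.png

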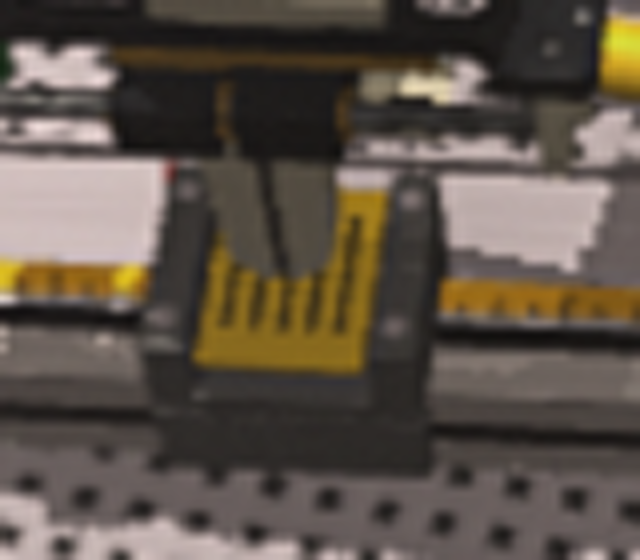

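Tips at crop (284,275) are centred between the shoulders, over the pad. Pressing straight down.

>>> apply_moves:
  deltas:
    - [0,[0,0,6],0]
    - [0,[0,0,4],0]
    - [0,[0,0,2],0]
    - [0,[0,0,0],0]

```text
t: 3.9
tool_pos: [0.5948, 0.0316, 0.2837]
orientation: [-3.126, -0.307, 0.001]
force: [-1.8, 0.4, 2.8]
opening: 0.0003
```

>>> apply_moves:
  deltas:
    - [0,[0,0,2],0]
    - [0,[0,0,2],0]
    - [0,[0,0,1],0]
    - [0,[0,0,0],0]
    - [0,[0,0,0],0]

```text
t: 4.53
tool_pos: [0.5949, 0.0316, 0.2792]
orientation: [3.126, 0.307, 0.001]
force: [-3.1, -0.6, 5.5]
opening: 0.0003
```

>>> apply_moves:
  deltas:
    - [0,[0,2,0],0]
    - [0,[0,3,0],0]
    - [0,[0,4,0],0]
    - [0,[0,4,0],0]
    - [0,[0,4,0],0]

```text
t: 5.15
tool_pos: [0.5982, 0.015, 0.2792]
orientation: [-3.126, -0.307, -0.0]
force: [-4.0, 1.4, 5.5]
opening: 0.0005
```

Run:
```python
from h import *
im=viewer.read_camera("scene")
s=robot.read_state(); print(s["tool_pos"],s["force"],s["t"])
m,b=blob(im,*Y,(170,200,260,240),3); print(m,b)
b=im[180:250,180:260]
cv2.imwrite("pics/c4.png",cv2.resize(b,None,fx=8,fy=8,interpolation=cv2.INTER_CUBIC))
```

```text
[0.59829393 0.0144923  0.27923989] [-2.45392976  0.86225107  5.74443846] 5.2
[208.50609589 215.44512367] [[196.57316589 225.8414669 ]
 [199.14633942 202.68292737]
 [220.43902588 205.04878044]
 [217.86585236 228.20731926]]
```

View pics/c4.png

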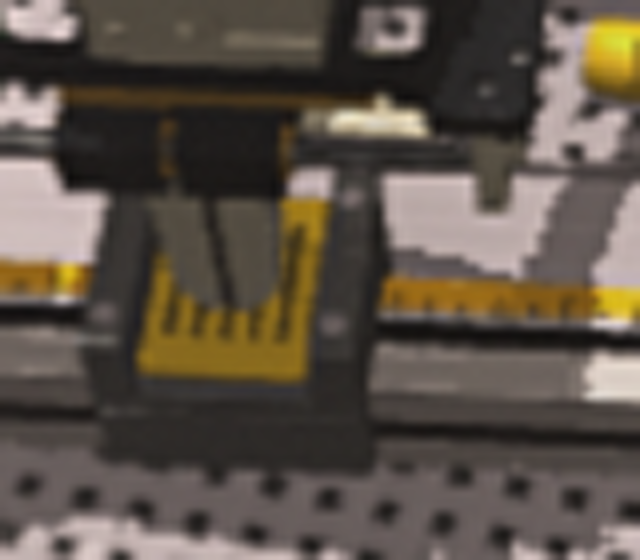

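The slide is following the fingertips, with about 1 N of drag along the gauge. About 106 mm remain.

>>> apply_moves:
  deltas:
    - [0,[0,5,0],0]
    - [0,[0,5,0],0]
    - [0,[0,5,0],0]
    - [0,[0,5,0],0]
    - [0,[0,5,0],0]

```text
t: 5.82
tool_pos: [0.603, -0.0096, 0.2792]
orientation: [-3.126, -0.307, -0.0]
force: [-3.0, 1.2, 5.6]
opening: 0.0005
```

>>> apply_moves:
  deltas:
    - [0,[0,5,0],0]
    - [0,[0,5,0],0]
    - [0,[0,5,0],0]
    - [0,[0,5,0],0]
    - [0,[0,5,0],0]

```text
t: 6.45
tool_pos: [0.6078, -0.0342, 0.2791]
orientation: [-3.126, -0.307, 0.0]
force: [-3.6, 0.6, 5.6]
opening: 0.0006
```

>>> apply_moves:
  deltas:
    - [0,[0,5,0],0]
    - [0,[0,5,0],0]
    - [0,[0,5,0],0]
    - [0,[0,5,0],0]
    - [0,[0,5,0],0]

```text
t: 7.08
tool_pos: [0.6126, -0.0587, 0.279]
orientation: [-3.126, -0.307, 0.001]
force: [-3.9, 1.0, 5.3]
opening: 0.0007
```

>>> apply_moves:
  deltas:
    - [0,[0,4,0],0]
    - [0,[0,4,0],0]
    - [0,[0,2,0],0]
    - [0,[0,0,0],0]

```text
t: 7.58
tool_pos: [0.6146, -0.0688, 0.2791]
orientation: [3.126, 0.307, -0.0]
force: [-3.1, 0.1, 5.8]
opening: 0.0001
```

Run:
```python
from h import *
im=viewer.read_camera("scene")
s=robot.read_state(); print(s["tool_pos"],s["force"],s["t"])
b=im[180:250,110:210]
cv2.imwrite("pics/c5.png",cv2.resize(b,None,fx=8,fy=8,interpolation=cv2.INTER_CUBIC))
```

```text
[ 0.61460903 -0.0687424   0.27910048] [-3.71311507 -1.55470762  5.40851174] 7.625
```

View pics/c5.png

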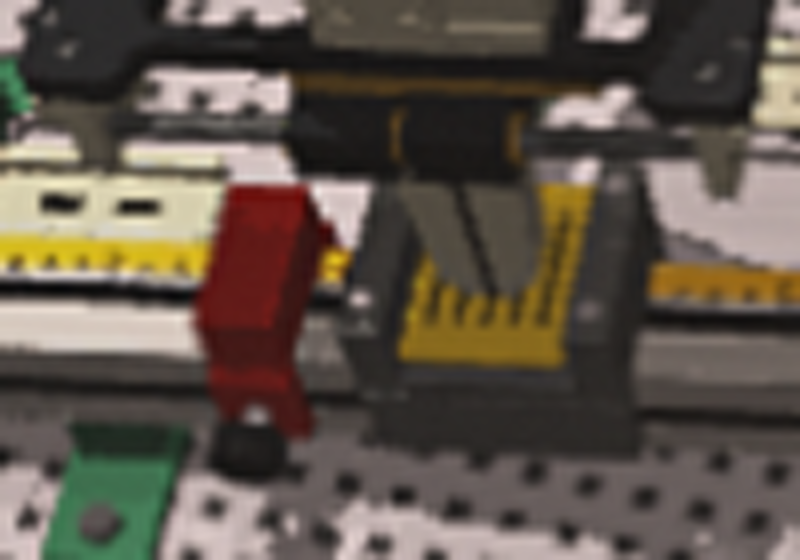

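The slide still moves with the fingertips. The gap to the red stop, crop columns 305 to 350, is about 15–20 mm. I'll slow down.

>>> apply_moves:
  deltas:
    - [0,[0,3,0],0]
    - [0,[0,3,0],0]
    - [0,[0,3,0],0]
    - [0,[0,2,0],0]
    - [0,[0,2,0],0]

```text
t: 8.25
tool_pos: [0.6171, -0.0813, 0.2791]
orientation: [-3.126, -0.307, 0.001]
force: [-3.3, 0.8, 5.9]
opening: 0.0004
```

>>> apply_moves:
  deltas:
    - [0,[0,1,0],0]
    - [0,[0,1,0],0]
    - [0,[0,1,0],0]
    - [0,[0,1,0],0]

```text
t: 8.75
tool_pos: [0.6179, -0.0851, 0.279]
orientation: [-3.127, -0.307, 0.001]
force: [-4.0, 0.8, 6.3]
opening: 0.0008
```

>>> apply_moves:
  deltas:
    - [0,[0,1,0],0]
    - [0,[0,1,0],0]

```text
t: 9.0
tool_pos: [0.6182, -0.0871, 0.279]
orientation: [-3.126, -0.307, 0.001]
force: [-4.5, 0.7, 5.6]
opening: 0.0004
```

>>> apply_moves:
  deltas:
    - [0,[0,1,0],0]
    - [0,[0,1,0],0]
    - [0,[0,0,0],0]

```text
t: 9.38
tool_pos: [0.6187, -0.0891, 0.2791]
orientation: [3.126, 0.307, -0.001]
force: [-3.5, 0.4, 5.0]
opening: 0.0002
```

>>> apply_moves:
  deltas:
    - [0,[0,1,0],0]
    - [0,[0,1,0],0]

```text
t: 9.62
tool_pos: [0.6193, -0.0906, 0.2792]
orientation: [-3.126, -0.307, -0.001]
force: [-2.5, 2.9, 5.4]
opening: 0.0002
```

Run:
```python
from h import *
im=viewer.read_camera("scene")
s=robot.read_state(); print(s["tool_pos"],s["force"],s["t"])
b=im[180:250,110:210]
cv2.imwrite("pics/c6.png",cv2.resize(b,None,fx=8,fy=8,interpolation=cv2.INTER_CUBIC))
```

```text
[ 0.61933524 -0.09063552  0.27925701] [-2.54994789  2.70005017  6.33915117] 9.675
```

View pics/c6.png

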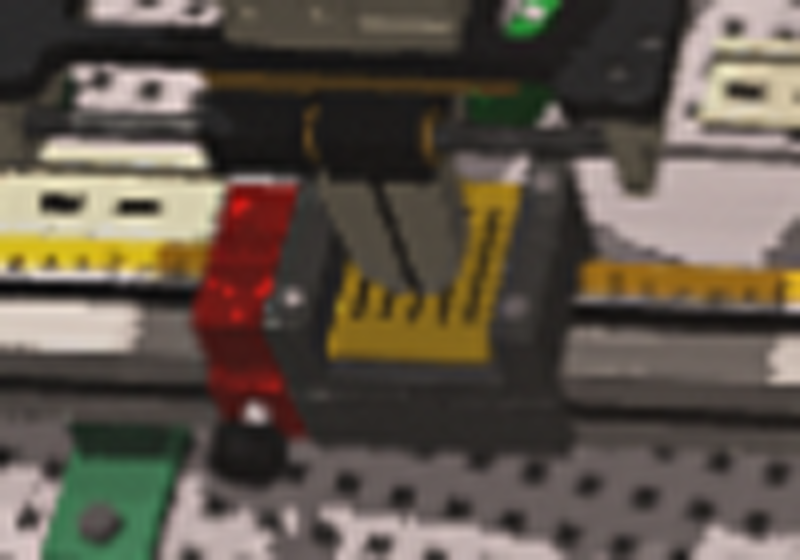

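The slide now touches the red stop in the picture (crop column 300, no gap), and the along-gauge force has risen from about 1 to 2.8 N. I'll push one more millimetre to confirm.

>>> apply_moves:
  deltas:
    - [0,[0,1,0],0]
    - [0,[0,0,0],0]
    - [0,[0,0,0],0]

```text
t: 10.05
tool_pos: [0.6196, -0.0915, 0.2794]
orientation: [-3.126, -0.307, -0.002]
force: [-0.5, 4.2, 5.6]
opening: 0.0005
```

Force rose to 4.2 N with hardly any travel, so the slide is flush. Letting the pad up vertically.

>>> apply_moves:
  deltas:
    - [0,[0,0,-2],0]
    - [0,[0,0,-2],0]
    - [0,[0,0,-2],0]
    - [0,[0,0,-3],0]
    - [0,[0,0,-5],0]

```text
t: 10.68
tool_pos: [0.6191, -0.0921, 0.2924]
orientation: [-3.126, -0.307, 0.002]
force: [-0.6, 0.0, 0.0]
opening: 0.0006
```

>>> apply_moves:
  deltas:
    - [0,[0,0,-15],0]
    - [0,[0,0,-40],0]
    - [0,[0,0,-50],0]
    - [0,[-50,0,0],0]
    - [0,[-60,0,0],0]

```text
t: 11.3
tool_pos: [0.511, -0.1136, 0.3999]
orientation: [3.125, 0.308, 0.005]
force: [-0.5, -1.0, -0.1]
opening: 0.0004
```

>>> apply_moves:
  deltas:
    - [0,[-60,-20,0],0]
    - [0,[-30,-20,0],0]
    - [0,[0,0,0],0]
    - [0,[0,0,0],0]

```text
t: 11.8
tool_pos: [0.4166, -0.0919, 0.3989]
orientation: [3.125, 0.307, 0.004]
force: [0.1, -0.4, 0.3]
opening: 0.0005
```

Run:
```python
from h import *
s=robot.read_state(); print(s["tool_pos"],s["force"],s["t"])
T=viewer.read_camera("top"); S=viewer.read_camera("scene")
out=[]
for n,im,ry,rr in(("top",T,(365,165,425,225),(405,160,450,215)),("scene",S,(145,190,190,240),(125,195,160,245))):
    p=ray(n,blob(im,*Y,ry,5)[0],.0985)[0]; r=ray(n,blob(im,*RD,rr,5)[0],.0945)[0]
    print(n,p,r,"along",(p-r)@np.array([-.194,.981,0]))
a=cv2.resize(T[140:250,290:490],(800,440),interpolation=cv2.INTER_CUBIC)
cv2.imwrite("pics/c7.png",a)
```

```text
[ 0.41660216 -0.09193054  0.39894241] [ 0.13688582 -0.41250783  0.32872101] 11.8
top [ 0.61569886 -0.09066813  0.0985    ] [ 0.62268445 -0.14314986  0.0945    ] along 0.05283978129181408
scene [ 0.62140243 -0.08808825  0.0985    ] [ 0.64475607 -0.1355932   0.0945    ] along 0.05113297028669147
```

View pics/c7.png

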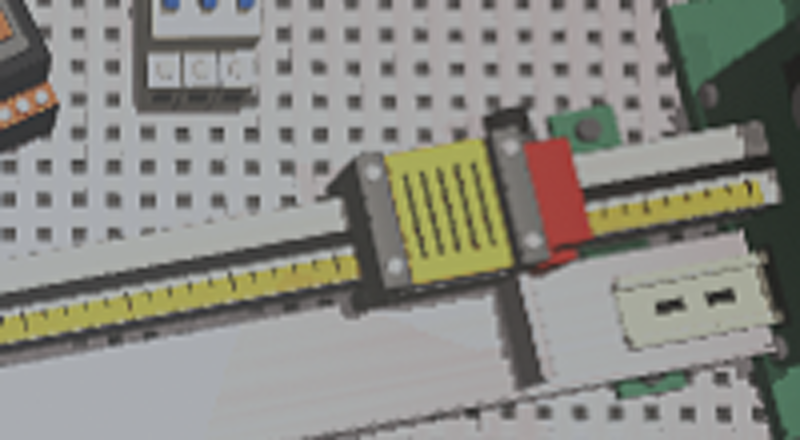

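The top view shows the slide's shoulder against the red stop at crop column 530, no gap, with the arm clear. Handing in.

```bash
python3 -c "
from plant import order
print(order.close_job())"
```

```text
the job is handed in; nothing more can be done
None
```

The slide is set flush against the red stop, and I handed the job in at about 12 s. I pressed the brake pad down about 5 mm (5.5 N) with closed fingertips. Keeping it down, I pushed the slide about 124 mm along the gauge, then lifted straight up and moved clear.

**Contact with the stop:** the force along the gauge stayed around 1 N during travel. It rose to 4.2 N over the last few millimetres, with hardly any movement in the last one.

**Last checks:** the final top picture shows no gap at the red stop. The distance between slide and red stop measured 52.8 mm in the top view and 51.1 mm in the scene view, against 51.5 mm for flush. The 1.7 mm disagreement is about what the calibration (good to about 2 mm) allows. The tool force was back to about zero.

**Not measured:**
- **Brake:** I did not measure whether the pad came fully back up. I only saw the force drop to zero after lifting.
- **Loose parts:** I did not measure their positions again. I planned the path to stay clear of them.
- **Sideways force:** a steady force of about 3–4 N across the gauge showed while the pad was pressed. I took it as fingertip friction.

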